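# Screw the red lid onto the open jar

### The job

Close the open glass jar that stands in the round wooden holder with the loose red lid lying on the worktop. Set the lid level on top of the jar's thread ribs with its grip bar in line with the two red marks on the holder, turn it back counter-clockwise (seen from above) to the yellow marks and let it sink onto the thread start, then tighten it clockwise until the bar is in line with the red marks again, and let go. Leave the two jars that are already closed where they stand.

Things in the scene. Friction and masses are not known exactly. Their poses are not given: they have to be found in the camera images.
- lid_mid (a point): Loose red plastic lid, 60 g, open side down: cap 83 mm across, 26 mm high, inside 22 mm deep, with an upright grip bar on top (50 long, 16 thick, 28 mm high; grip it across the 16 mm). Point: on the axis, 27 mm above the lower edge, 27 mm below the bar's top. x along the bar, y across it, z up. Two lugs 5 mm high inside the lower edge, under the bar's ends. Half a turn changes nothing.
- open_jar: Open glass jar, neck 44 mm across, fixed in a round wooden holder 150 mm across, 22 mm high. Origin on its axis at worktop level, z up. x (both ways) is the tightened direction: two red marks on the holder. Yellow marks, 80 degrees counter-clockwise of x from above, show the thread start (20 degrees either way will do). About 6 mm of play all round between lid and neck.
- rib_top (a point): Point on the jar's axis level with the flat tops of the two green thread ribs on its neck, 120 mm above the worktop. With its bar within 20 degrees of x the lid's lower edge rests here, lid_mid 27 mm above this point. Kept at that height it turns counter-clockwise freely to the yellow marks; a block on the ribs stops it going clockwise.
- rim (a point): Centre of the jar's mouth, 125 mm above the worktop. At the yellow marks the lid can sink 17 mm until its top sits on the rim, lid_mid 5 mm above this point. Turned clockwise from there the lugs pass under the ribs almost without resistance, with 7 mm of headroom, 3 mm at the end, to a hard stop about 2 degrees past x.
- jar_a: Bystander: closed glass jar, 86 mm across and 136 mm high with its red lid, loose on the worktop. Origin at the centre of its underside. Leave it alone.
- jar_b: Bystander: a second closed jar, same as jar_a. Origin at the centre of its underside. Leave it alone. (A blue crock 100 mm across, 110 mm high, stands in the same row beyond the work.)
There are look-alikes about, which are no part of the job. Leave any black, green or pink look-alike of the part that bears lid_mid alone.

How it is judged:
By the outcome, as a careful person would: the job done as asked, in the order asked, and still so for the second after the job is handed in, with the robot touching nothing.
It also fails if it takes over 48 s, if anything falls off the work surface, if the arm or the gripper's body presses on something with over 40 N, if the wrist force passes 120 N, or if a joint passes its speed limit or range.

### The arm

A 6-joint arm with a two-finger parallel gripper is mounted at the origin on the work surface. World frame = base frame: x ahead of the robot, y to its left, z up, the work surface at z = 0. Lengths are in m, angles in rad, forces in N, time in s.
With the tool pointing down it reaches from about 0.325 to 0.775 m from the base axis. Payload 5.5 kg.
Tool frame: the origin (TCP) lies at the very end of the fingers, on their centre line; the grasp point (between the pads) lies 19 mm behind it (ctrl.grasp_offset is the distance from the TCP to the grasp point, in m); z points along the fingers, y is the line along which they close (so a half turn about z gives the same grasp; the last joint's range is limited). The gripper opens to 85 mm and grips with 20 to 120 N. Pads are 22 mm wide; open, the fingers measure 114 mm over their backs; the gripper's body (76 mm by 85 mm) begins 54 mm behind the grasp point. The pads swing forward as they close: fully open they stand 13 mm farther back than shut.
Start: joints at [-1.271, 0.091, 1.231, -0, 1.82, -0.057], TCP at [0.21, -0.562, 0.231] pointing down, gripper open.
Joint ranges: [-2.87, 2.87], [-0.86, 2.18], [0.17, 2.46], [-1.51, 4.65], [0.06, 2.69], [-2.65, 2.65]. Speed limits (rad/s): [2.57, 2.57, 3.01, 3.14, 3.14, 3.14].

### API

Orientations are given as a unit quaternion [w, x, y, z].
In Python, from cell import ctrl, viewer gives the robot as it stands.
- The arm moves only by the shell command python3 -m inch 'ROWS'. ROWS is JSON, a list that holds one entry, the list of rows, each a list of 7 numbers: the shift along the world's x, y, z in m, then the turn, a rotation vector about the world's x, y, z in rad, then the closure in counts, from 0 (fully open) to 255 (shut). In form: [[[x, y, z, ax, ay, az, fingers], ...]]. A call has 1 to 10 rows; each row shifts and turns the commanded pose from where the row before left it; what a row does not reach is not made up. A row lasts 1/10 s, in which the tool goes at most 50 mm and 8.59 degrees, less where a joint would pass 70% of its speed; a pose out of reach is approached as far as the arm can. A call with a gripper value outside its range is refused whole. The fingers move at their own pace and stop on an object; the grip force is fixed at half the most. Time passes only in rows, so rows that do not move let the fingers close. It gives the time, the measured TCP pose, the force, the opening and the grip force at its end, in the units of the state.
- ctrl.state(): the state, without advancing time (a new reading comes with each control period).
- viewer.get_image(name): name is "scene" or "top" or "wrist"; returns the picture (420x560x3 uint8, red, green, blue); there is no depth.
- viewer.get_calibration(name): a dict with "fx", "fy", "cx", "cy" (pixels), "xyz" and "orientation" of the camera in the world. Camera axes: x right, y up, looking along -z (the intrinsics and any distortion apply to the point x, -y, -z); pixel columns grow to the right and rows downward; lengths in m; the calibration is good to about 2 mm. A picture is of the moment at which its call begins: read the wrist's pose just before it. get_calibration takes no time and is no camera call; for the wrist camera it gives the pose at the moment of the call.
- ctrl.hand_in(): hands the job in; it is judged then, once.
The state is a dict: "time_s": time; "qpos": joint angles; "qd": joint speeds; "effort": joint torques, N m; "tcp_pos": TCP position; "tool_rot": TCP orientation; "wrist_force": force on the tool from outside, world axes, zero at the start; "wrist_torque": the same for the moment, N m; "width": finger opening in m; "grip_force": force on a finger pad.
Only numpy, scipy, OpenCV 4.12 (cv2) and the standard library are available. Lean on these libraries where they do the work, as an engineer would, in place of code of your own. Each camera call takes 0.05 s, during which the arm holds its last target. There are 200 camera calls.

## Working session

There is one attempt and no reset: what is moved stays moved. The work goes in short steps, Python scripts to look and compute and a shell command to move; the robot and the scene stay as the last step left them, time stands still between calls to the robot, and variables do not carry over. Pictures are saved under pics/ and viewed, at most 10 in all, crops included, and the job is handed in when it is done.

```bash
mkdir -p pics; ls
cat > h.py <<'E'
import numpy as np, cv2
from cell import ctrl, viewer
from scipy.spatial.transform import Rotation as R
def rot(q): return R.from_quat([q[1],q[2],q[3],q[0]])
def snap(n,f):
    c=viewer.get_calibration(n); im=viewer.get_image(n); cv2.imwrite('pics/'+f,im[:,:,::-1]); return im,c
def pix2w(c,u,v,z):
    if isinstance(c.get('dist'),(list,)): pass
    d=np.array([(u-c['cx'])/c['fx'],-(v-c['cy'])/c['fy'],-1.]); d=rot(c['orientation']).apply(d)
    o=np.array(c['xyz']); return o+d*(z-o[2])/d[2]
def w2pix(c,p):
    q=rot(c['orientation']).inv().apply(np.array(p)-c['xyz']); return c['cx']+c['fx']*q[0]/-q[2], c['cy']-c['fy']*q[1]/-q[2]
E
python3 - <<'E'
from h import *
for n in ['scene','top']:
    im,c=snap(n,n+'0.png'); print(n,c)
print(ctrl.state())
E
```

```text
pics
scene {'fx': 410.1597180253329, 'fy': 410.1597180253329, 'cx': 273.92972839019154, 'cy': 209.76527624203345, 'xyz': array([0.88312079, 0.36758078, 0.64296843]), 'orientation': array([0.40343873, 0.16193787, 0.33026315, 0.83781834])}
top {'fx': 390.3830909159946, 'fy': 390.3830909159946, 'cx': 280.7700661857779, 'cy': 206.5345534419934, 'xyz': array([0.33573429, 0.03048015, 0.79233229]), 'orientation': array([ 0.74085638,  0.08910074, -0.07930094, -0.66098733])}
{'time_s': 0.1, 'qpos': array([-1.27068183e+00,  9.18280261e-02,  1.23176977e+00,  8.09501949e-08,
        1.81979197e+00, -5.66892903e-02]), 'qd': array([-0.00089059, -0.0010211 , -0.00399663,  0.00148737, -0.00085218,
        0.00108807]), 'effort': array([ 1.44332127e-03, -4.60215926e+01, -4.19218147e+01, -1.70477965e-04,
        1.06327166e-02, -2.38758027e-06]), 'tcp_pos': array([ 0.20949967, -0.56197203,  0.23023488]), 'tool_rot': array([-8.91913638e-04,  9.84128145e-01,  1.77456998e-01, -1.09056853e-04]), 'wrist_force': array([0.54624171, 0.2240773 , 0.00777698]), 'wrist_torque': array([0.04931006, 0.01763573, 0.03089799]), 'grip_force': 0.0, 'width': 0.08524541108542563}
```

View pics/scene0.png

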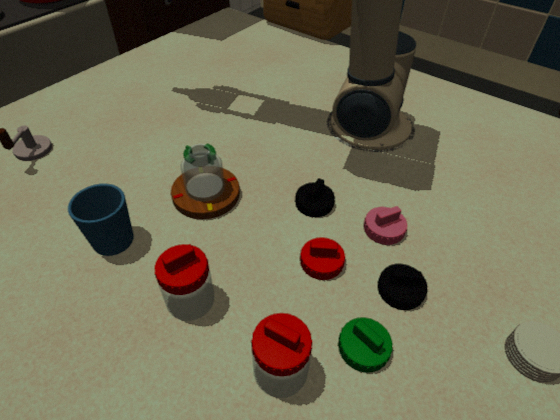

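View pics/top0.png

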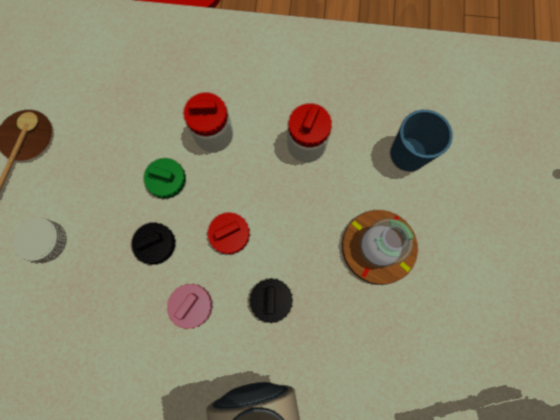

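In top: the loose red lid is at (228,233). What could be taken for it: red lids on jars at (207,113) and (310,125), green (165,177), black (153,243) and (271,300), pink (190,306). The target is the red one at (228,233). The holder is at (380,246) with red marks near (397,218) and (365,272), and yellow near (357,226) and (405,267).

```bash
cat > m.py <<'E'
from h import *
c=viewer.get_calibration('top'); im=cv2.imread('pics/top0.png'); 
hsv=cv2.cvtColor(im,cv2.COLOR_BGR2HSV)
def blobs(m,box,mn=6):
    x0,y0,x1,y1=box; mm=np.zeros_like(m); mm[y0:y1,x0:x1]=m[y0:y1,x0:x1]
    n,l,s,ce=cv2.connectedComponentsWithStats(mm); return [(ce[i],s[i,4],l==i) for i in range(1,n) if s[i,4]>=mn]
H,S,V=cv2.split(hsv)
red=(((H<5)|(H>174))&(S>180)&(V>90)).astype(np.uint8)
yel=((H>20)&(H<35)&(S>150)&(V>120)).astype(np.uint8)
for nm,m,box,z in [('lid',red,(200,205,255,260),.02),('redm',red,(340,205,420,290),.022),('yel',yel,(340,205,420,290),.022)]:
    for ce,a,_ in blobs(m,box): print(nm,ce.round(1),a,pix2w(c,*ce,z).round(4))
wood=((H>4)&(H<20)&(S>130)&(V>50)).astype(np.uint8)
b=max(blobs(wood|red|yel,(335,200,425,290)),key=lambda t:t[1])
pts=np.argwhere(b[2])[:,::-1]; hull=cv2.convexHull(pts.astype(np.int32)); W=np.array([pix2w(c,*p[0],.022)[:2] for p in hull],np.float32)
print('holder',cv2.minEnclosingCircle(W), cv2.fitEllipse(W))
for (x,y,p) in [(205,92,'a'),(310,125,'b')]: print(p,pix2w(c,x,y,.11))
x=np.vstack([cv2.resize(im[200:266,195:261],None,fx=4.5,fy=4.5,interpolation=2)])
y=cv2.resize(im[200:294,333:427],(297,297),interpolation=2)
cv2.imwrite('pics/crop.png',np.hstack([x,y]))
E
python3 m.py
```

```text
lid [228.1 232.9] 1265 [0.4567 0.1508 0.02  ]
redm [396.3 217.4] 7 [ 0.5263 -0.182   0.022 ]
redm [365.1 271.7] 27 [ 0.411  -0.1264  0.022 ]
yel [356.5 224.8] 57 [ 0.502  -0.1034  0.022 ]
yel [404.8 266.4] 65 [ 0.4301 -0.2029  0.022 ]
holder ((0.4645673334598541, -0.15126186609268188), 0.0745406299829483) ((0.46455496549606323, -0.15125568211078644), (0.1460912972688675, 0.14874793589115143), 31.37294578552246)
a [0.71127276 0.22140322 0.11      ]
b [0.66532039 0.01260045 0.11      ]
```

View pics/crop.png

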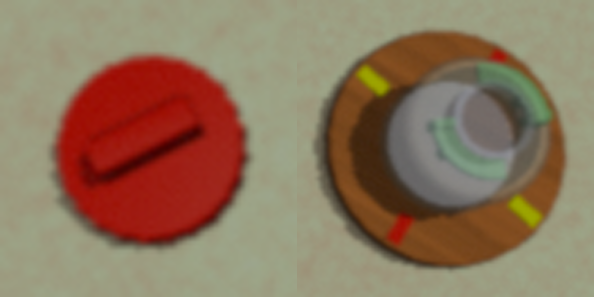

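Crop: the red lid's bar runs from about (92,155) to (188,112) at its top. On the holder, the red marks are at (400,230) and (498,55), the yellow at (373,80) and (525,210). It's the loose plain red lid, so the choice stands.

Run:
```python
from h import *
c=viewer.get_calibration('top')
a=pix2w(c,195+92/4.5,200+155/4.5,.054);b=pix2w(c,195+188/4.5,200+112/4.5,.054)
print(a,b,(a+b)/2,np.linalg.norm(a-b),np.degrees(np.arctan2(*(b-a)[1::-1])))
im=cv2.imread('pics/top0.png');H,S,V=cv2.split(cv2.cvtColor(im,cv2.COLOR_BGR2HSV))
m=(((H<5)|(H>174))&(S>150)&(V>60)).astype(np.uint8);m[:205]=0;m[260:]=0;m[:,:200]=0;m[:,255:]=0
P=np.argwhere(m)[:,::-1]; h=cv2.convexHull(P.astype(np.int32))
print(cv2.minEnclosingCircle(np.array([pix2w(c,*p[0],.026)[:2] for p in h],np.float32)))
```

```text
[0.44573989 0.16908489 0.054     ] [0.46880486 0.13113491 0.054     ] [0.45727238 0.1501099  0.054     ] 0.044409385455057834 -58.709896450734604
((0.4564892053604126, 0.1493390053510666), 0.04151412844657898)
```

```bash
R='x'; python3 -m inch '[[[0.012,0.036,0,0,0,0.088,0],[0.012,0.036,0,0,0,0.088,0],[0.012,0.036,0,0,0,0.088,0],[0.012,0.036,0,0,0,0.088,0],[0.012,0.036,0,0,0,0.088,0],[0.012,0.036,0,0,0,0.088,0],[0.012,0.036,0,0,0,0.088,0],[0.012,0.036,0,0,0,0.088,0],[0.012,0.036,0,0,0,0.088,0],[0.012,0.036,0,0,0,0.088,0]]]' | tail -3
python3 -m inch '[[[0.012,0.036,0,0,0,0.088,0],[0.012,0.036,0,0,0,0.088,0],[0.012,0.036,0,0,0,0.088,0],[0.012,0.036,0,0,0,0.088,0],[0.012,0.036,0,0,0,0.088,0],[0.012,0.036,0,0,0,0.088,0],[0.012,0.036,0,0,0,0.088,0],[0.012,0.036,0,0,0,0.088,0],[0.012,0.036,0,0,0,0.088,0],[0,0,0,0,0,0,0]]]'
cat > s.py <<'E'
from h import *
def rep():
    s=ctrl.state(); M=rot(s['tool_rot']).as_matrix()
    print('t',s['time_s'],'p',s['tcp_pos'].round(4),'yang',np.degrees(np.arctan2(M[1,1],M[0,1])).round(2),'z',M[:,2].round(3),'F',s['wrist_force'].round(1),'T',s['wrist_torque'].round(2),'w',round(s['width'],4),'g',round(s['grip_force'],1),'q6',s['qpos'][5].round(2))
    return s
if __name__=='__main__':rep()
E
python3 s.py
```

```text
wrist_force: [1.5, 0.2, -0.4]
width: 0.0853
grip_force: 0.0
time_s: 2.1
tcp_pos: [0.4377, 0.1252, 0.23]
tool_rot: [-0.001, 0.525, 0.851, -0.0]
wrist_force: [-0.3, -0.4, 0.3]
width: 0.0855
grip_force: 0.0
t 2.1 p [0.4377 0.1252 0.23  ] yang 26.65 z [-0.002  0.001 -1.   ] F [-0.3 -0.4  0.3] T [-0.05  0.02  0.02] w 0.0855 g 0.0 q6 -0.26
```

```bash
python3 -m inch '[[[0.01,0.012,-0.02,0,0,0.041,0],[0.009,0.012,-0.02,0,0,0.040,0],[0,0,-0.03,0,0,0,0],[0,0,-0.03,0,0,0,0],[0,0,0,0,0,0,0]]]' >/dev/null
python3 - <<'E'
from s import *
rep(); im,c=snap('wrist','w1.png')
for p in [(.4565,.1495,.054),(.4445,.1695,.054),(.4685,.1295,.054),(.4565,.1495,.026)]: print(p,np.round(w2pix(c,p)))
im,c=snap('top','t1.png')
E
```

```text
t 2.6 p [0.454  0.1447 0.1261] yang 30.83 z [-0.009 -0.002 -1.   ] F [ 0.1  0.2 -0.5] T [-0.05  0.02  0.04] w 0.0855 g 0.0 q6 -0.3
(0.4565, 0.1495, 0.054) [282. 215.]
(0.4445, 0.1695, 0.054) [282. 185.]
(0.4685, 0.1295, 0.054) [282. 244.]
(0.4565, 0.1495, 0.026) [282. 206.]
```

View pics/w1.png

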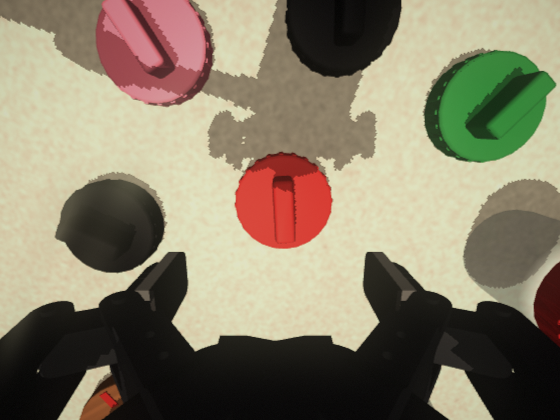

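Wrist view: red lid centre about (284,200), its bar top from (283,178) to (285,243), close to the prediction (282,215). I'll fit it numerically.

```bash
python3 - <<'E'
from s import *
from scipy.optimize import least_squares
c=viewer.get_calibration('wrist')
im=cv2.imread('pics/w1.png');H,S,V=cv2.split(cv2.cvtColor(im,cv2.COLOR_BGR2HSV))
m=(((H<6)|(H>172))&(S>130)&(V>60)).astype(np.uint8);m[:,:220]=0;m[:,350:]=0
n,l,st,ce=cv2.connectedComponentsWithStats(m);i=1+np.argmax(st[1:,4]);mm=l==i;print(st[i],ce[i])
t=np.linspace(0,2*np.pi,120)
def model(x,y):
    P=[w2pix(c,(x+.0415*np.cos(a),y+.0415*np.sin(a),z)) for z in(0,.026) for a in t]
    k=np.zeros(mm.shape,np.uint8);cv2.fillConvexPoly(k,cv2.convexHull(np.round(np.array(P)*16).astype(np.int32)),1,shift=4);return k>0
best=max(((model(x,y)&mm).sum()/(model(x,y)|mm).sum(),x,y) for x in np.arange(.448,.466,.001) for y in np.arange(.141,.160,.001));print(best)
E
python3 s.py
```

```text
[ 235  152   97   96 7191] [283.14837992 200.30802392]
(np.float64(0.9790296052631579), np.float64(0.46), np.float64(0.152))
t 2.7 p [0.4563 0.1453 0.1315] yang 30.84 z [-0.001 -0.    -1.   ] F [ 0.2  0.4 -0.4] T [ 0.04  0.02 -0.01] w 0.0851 g 0.0 q6 -0.3
```

```bash
python3 -m inch '[[[0.001,0.005,-0.02,0,0,0.008,0],[0,0,-0.025,0,0,0,0],[0,0,-0.025,0,0,0,0],[0,0,-0.02,0,0,0,0],[0,0,-0.011,0,0,0,0],[0,0,0,0,0,0,0],[0,0,0,0,0,0,0]]]' >/dev/null; python3 s.py
```

```text
t 3.4 p [0.4586 0.1509 0.0321] yang 31.33 z [ 0.002  0.001 -1.   ] F [-0.3  0.1  0.4] T [0.03 0.04 0.02] w 0.085 g 0.0 q6 -0.3
```

```bash
python3 -m inch '[[[0,0,-0.001,0,0,0,120],[0,0,0,0,0,0,180],[0,0,0,0,0,0,255],[0,0,0,0,0,0,255],[0,0,0,0,0,0,255],[0,0,0,0,0,0,255],[0,0,0,0,0,0,255],[0,0,0,0,0,0,255]]]' >/dev/null; python3 s.py
```

```text
t 4.2 p [0.4578 0.1509 0.0297] yang 31.34 z [ 0.001  0.    -1.   ] F [ 0.5 -0.1  3.2] T [-0.02  0.01  0.04] w 0.0146 g 60.6 q6 -0.3
```

```bash
python3 -m inch '[[[0,0,0.02,0,0,0,255],[0,0,0.035,0,0,0,255],[0,0,0.035,0,0,0,255],[0,0,0.035,0,0,0,255],[0,0,0.035,0,0,-0.06,255],[0,-0.015,0,0,0,-0.125,255],[0,-0.015,0,0,0,-0.125,255],[0,-0.015,0,0,0,-0.125,255],[0,-0.015,0,0,0,-0.125,255],[0,-0.015,0,0,0,-0.125,255]]]' >/dev/null; python3 s.py
python3 -m inch '[[[0,-0.018,0,0,0,-0.125,255],[0,-0.018,0,0,0,-0.125,255],[0,-0.018,0,0,0,-0.125,255],[0,-0.018,0,0,0,-0.125,255],[0,-0.018,0,0,0,-0.125,255],[0,-0.018,0,0,0,-0.125,255],[0,-0.018,0,0,0,-0.125,255],[0,-0.018,0,0,0,-0.125,255],[0,0,0,0,0,0,255],[0,0,0,0,0,0,255]]]' >/dev/null
python3 - <<'E'
from s import *
rep(); snap('top','t2.png'); snap('scene','s2.png');im,c=snap('wrist','w2.png')
E
```

```text
t 5.2 p [0.4572 0.0752 0.1885] yang -8.2 z [-0.001 -0.    -1.   ] F [-0.5 -0.5 -0.5] T [-0.02 -0.07 -0.05] w 0.015 g 60.2 q6 0.23
t 6.2 p [ 0.4573 -0.0681  0.1887] yang -65.11 z [-0.001  0.001 -1.   ] F [ 0.7 -0.3 -0.4] T [-0.   -0.01 -0.05] w 0.015 g 60.1 q6 0.91
```

View pics/w2.png

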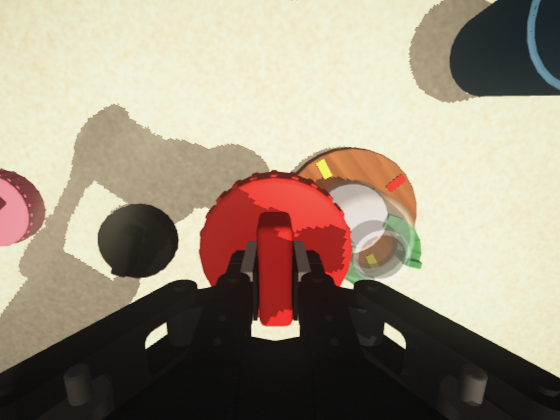

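Wrist: lid held upright by the bar (cap centre about (276,245)); holder red mark at (397,182), yellow at (323,168) and (370,258, seen through the jar mouth).

Run:
```python
from s import *
s=rep();c=viewer.get_calibration('wrist'); p=s['tcp_pos']
for u,v in [(397,182),(323,168),(370,258)]: print('mark',pix2w(c,u,v,.022).round(4))
im=cv2.imread('pics/w2.png');H,S,V=cv2.split(cv2.cvtColor(im,cv2.COLOR_BGR2HSV))
m=(((H<6)|(H>172))&(S>130)&(V>60)).astype(np.uint8);m[265:]=0;m[:,:190]=0;m[:,365:]=0
n,l,st,ce=cv2.connectedComponentsWithStats(m);i=1+np.argmax(st[1:,4]);mm=l==i
t=np.linspace(0,2*np.pi,120)
zb=p[2]-.0297
def model(x,y):
    P=[w2pix(c,(x+.0415*np.cos(a),y+.0415*np.sin(a),z)) for z in(zb,zb+.026) for a in t]
    k=np.zeros(mm.shape,np.uint8);cv2.fillConvexPoly(k,cv2.convexHull(np.round(np.array(P)*16).astype(np.int32)),1,shift=4);k[265:]=0;return k>0
# compare in rows <230 (above the fingers)
def sc(x,y):
    k=model(x,y)[:230];return (k&mm[:230]).sum()/(k|mm[:230]).sum()
g=np.arange(-.012,.0121,.001)
print(max((sc(p[0]+a,p[1]+b),a,b) for a in g for b in g))
th=np.radians(-65.1);print('ydir',np.cos(th),np.sin(th))
```

```text
t 6.35 p [ 0.4575 -0.0675  0.1891] yang -65.07 z [-0.  0. -1.] F [ 0.3  1.  -1.1] T [-0.06  0.01 -0.01] w 0.015 g 60.1 q6 0.92
mark [ 0.5208 -0.1797  0.022 ]
mark [ 0.5008 -0.1016  0.022 ]
mark [ 0.4323 -0.1974  0.022 ]
(np.float64(0.9696969696969697), np.float64(-0.0009999999999999905), np.float64(0.0010000000000000113))
ydir 0.42103581336749113 -0.9070440142914649
```

```bash
python3 -m inch '[[[0.001,-0.0105,0,0,0,-0.111,255],[0.001,-0.0105,0,0,0,-0.111,255],[0.001,-0.0105,0,0,0,-0.111,255],[0.001,-0.0105,0,0,0,-0.111,255],[0.001,-0.0105,0,0,0,-0.111,255],[0.001,-0.0105,0,0,0,-0.111,255],[0.001,-0.0105,0,0,0,-0.111,255],[0.001,-0.01,0,0,0,-0.111,255],[0,0,0,0,0,0,255],[0,0,0,0,0,0,255]]]' >/dev/null
python3 - <<'E'
from s import *
rep(); im1,c=snap('top','t3.png'); im,c2=snap('scene','s3.png')
for p in [(.4655,-.151,.12),(.4655,-.151,.16)]: print(np.round(w2pix(c,p)),np.round(w2pix(c2,p)))
a=cv2.resize(im1[170:310,320:460],(400,400),interpolation=2);b=cv2.resize(im[90:230,130:270],(400,400),interpolation=2)
cv2.imwrite('pics/c3.png',np.hstack([a,b])[:,:,::-1])
E
```

```text
t 7.35 p [ 0.4656 -0.1511  0.1892] yang -115.86 z [-0.     0.001 -1.   ] F [-0.4  0.4 -0.4] T [0.01 0.03 0.02] w 0.0148 g 60.1 q6 1.64
[393. 238.] [200. 152.]
[400. 234.] [197. 136.]
```

View pics/c3.png

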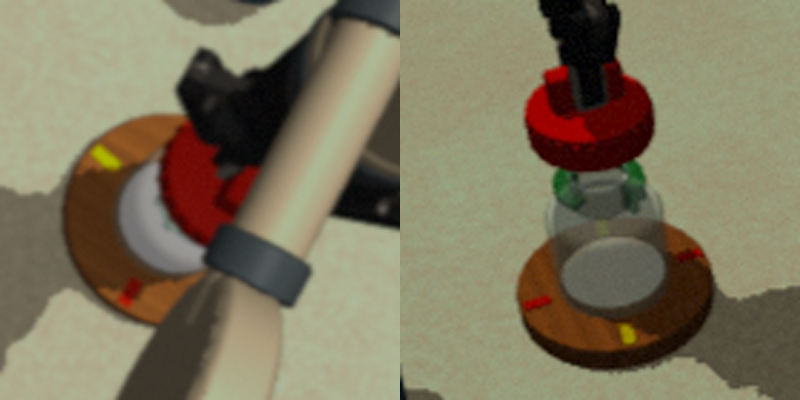

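Top and scene crops: the lid (scene crop (590,120)) is above the green ribs (598,187) as predicted and its bar follows the red marks. Lowering.

```bash
python3 -m inch '[[[0,0,-0.015,0,0,0,255],[0,0,-0.012,0,0,0,255],[0,0,-0.007,0,0,0,255],[0,0,-0.002,0,0,0,255],[0,0,0,0,0,0,255],[0,0,0,0,0,0,255]]]' >/dev/null; python3 s.py
python3 -m inch '[[[0,0,-0.001,0,0,0,255],[0,0,-0.001,0,0,0,255],[0,0,-0.001,0,0,0,255],[0,0,0,0,0,0,255],[0,0,0,0,0,0,255]]]' >/dev/null; python3 s.py
```

```text
t 8.05 p [ 0.4657 -0.1518  0.1536] yang -116.08 z [ 0.001 -0.    -1.   ] F [-0.  -0.3  0.3] T [-0.   -0.01  0.03] w 0.0149 g 60.2 q6 1.64
t 8.55 p [ 0.4656 -0.1517  0.1502] yang -116.08 z [-0.  0. -1.] F [ 0.5  0.1 -0.8] T [-0.01  0.04 -0.04] w 0.0146 g 60.2 q6 1.64
```

```bash
python3 -m inch '[[[0,0,-0.001,0,0,0,255],[0,0,0,0,0,0,255],[0,0,0,0,0,0,255]]]' >/dev/null; python3 s.py
```

```text
t 8.85 p [ 0.4657 -0.1518  0.1497] yang -116.08 z [ 0.001 -0.    -1.   ] F [-0.9  0.8  1.2] T [ 0.04  0.12 -0.01] w 0.0145 g 60.4 q6 1.64
```

```bash
python3 -m inch '[[[0,0,-0.001,0,0,0,255],[0,0,0,0,0,0,255],[0,0,0,0,0,0,255]]]' >/dev/null; python3 s.py
```

```text
t 9.15 p [ 0.4658 -0.1518  0.1496] yang -116.08 z [ 0.001 -0.001 -1.   ] F [-1.4  1.3  5.4] T [ 0.16  0.38 -0.03] w 0.015 g 61.2 q6 1.64
```

The lid rests on the ribs (5 N at TCP 0.1496). Easing off by 1 mm and turning CCW 80°.

```bash
python3 -m inch '[[[0,0,0.001,0,0,0,255],[0,0,0,0,0,0.12,255],[0,0,0,0,0,0.12,255],[0,0,0,0,0,0.12,255],[0,0,0,0,0,0.12,255],[0,0,0,0,0,0.12,255],[0,0,0,0,0,0.12,255]]]' >/dev/null; python3 s.py
python3 -m inch '[[[0,0,0,0,0,0.12,255],[0,0,0,0,0,0.12,255],[0,0,0,0,0,0.12,255],[0,0,0,0,0,0.12,255],[0,0,0,0,0,0.12,255],[0,0,0,0,0,0.08,255],[0,0,0,0,0,0,255],[0,0,0,0,0,0,255]]]' >/dev/null; python3 s.py
```

```text
t 9.85 p [ 0.4658 -0.1518  0.1496] yang -74.55 z [ 0.001 -0.    -1.   ] F [0.1 0.7 2.8] T [ 0.01  0.1  -0.  ] w 0.0146 g 60.4 q6 0.92
t 10.65 p [ 0.4655 -0.1517  0.1488] yang -35.99 z [-0.001  0.    -1.   ] F [-0.3 -0.3 -0.2] T [-0.03 -0.03  0.02] w 0.0145 g 60.1 q6 0.24
```

```bash
python3 -m inch '[[[0,0,-0.004,0,0,0,255],[0,0,-0.004,0,0,0,255],[0,0,0,0,0,0,255]]]' >/dev/null; python3 s.py
python3 -m inch '[[[0,0,-0.003,0,0,0,255],[0,0,-0.002,0,0,0,255],[0,0,-0.001,0,0,0,255],[0,0,0,0,0,0,255],[0,0,0,0,0,0,255]]]' >/dev/null; python3 s.py
```

```text
t 10.95 p [ 0.4652 -0.1515  0.1402] yang -35.9 z [-0.002  0.001 -1.   ] F [ 0.  -0.6 -0.6] T [0.01 0.04 0.02] w 0.015 g 60.1 q6 0.24
t 11.45 p [ 0.4656 -0.1517  0.1354] yang -35.87 z [ 0. -0. -1.] F [-0.2 -1.  -0.6] T [-0.03  0.02  0.02] w 0.0149 g 60.1 q6 0.24
```

```bash
python3 -m inch '[[[0,0,-0.001,0,0,0,255],[0,0,-0.001,0,0,0,255],[0,0,-0.001,0,0,0,255],[0,0,0,0,0,0,255],[0,0,0,0,0,0,255]]]' >/dev/null; python3 s.py
```

```text
t 11.95 p [ 0.4656 -0.1518  0.1327] yang -35.87 z [ 0. -0. -1.] F [-1.7 -0.4  3.1] T [0.09 0.25 0.02] w 0.0146 g 60.6 q6 0.24
```

Seated on the rim at the expected height. Easing 1 mm and tightening 80° clockwise.

```bash
python3 -m inch '[[[0,0,0.001,0,0,0,255],[0,0,0,0,0,-0.12,255],[0,0,0,0,0,-0.12,255],[0,0,0,0,0,-0.12,255],[0,0,0,0,0,-0.12,255],[0,0,0,0,0,-0.12,255],[0,0,0,0,0,-0.12,255]]]' >/dev/null; python3 s.py
python3 -m inch '[[[0,0,0,0,0,-0.12,255],[0,0,0,0,0,-0.12,255],[0,0,0,0,0,-0.12,255],[0,0,0,0,0,-0.12,255],[0,0,0,0,0,-0.10,255],[0,0,0,0,0,-0.07,255],[0,0,0,0,0,-0.03,255],[0,0,0,0,0,0,255],[0,0,0,0,0,0,255]]]' >/dev/null; python3 s.py
```

```text
t 12.65 p [ 0.4655 -0.1517  0.1328] yang -77.41 z [-0.  0. -1.] F [ 0.2 -0.5 -1.5] T [-0.    0.01 -0.04] w 0.0147 g 60.2 q6 0.97
t 13.55 p [ 0.4655 -0.1517  0.133 ] yang -116.03 z [-0.  0. -1.] F [-0.4 -0.8 -0.7] T [-0.01 -0.03  0.05] w 0.0154 g 60.2 q6 1.64
```

```bash
python3 -m inch '[[[0,0,-0.0005,0,0,0,255],[0,0,0,0,0,0,200],[0,0,0,0,0,0,120],[0,0,0,0,0,0,60],[0,0,0,0,0,0,0],[0,0,0,0,0,0,0],[0,0,0,0,0,0,0],[0,0,0,0,0,0,0]]]' >/dev/null; python3 s.py
python3 -m inch '[[[0,0,0.02,0,0,0,0],[0,0,0.03,0,0,0,0],[0,0,0.03,0,0,0,0],[-0.02,0,0.03,0,0,0,0],[-0.02,0.03,0.01,0,0,0,0],[-0.02,0.04,0,0,0,0,0],[0,0.04,0,0,0,0,0],[0,0.04,0,0,0,0,0],[0,0,0,0,0,0,0],[0,0,0,0,0,0,0]]]' >/dev/null
python3 - <<'E'
from s import *
rep(); im1,c=snap('top','t4.png'); im,c2=snap('scene','s4.png')
a=cv2.resize(im1[170:310,320:460],(400,400),interpolation=2);b=cv2.resize(im[90:230,130:270],(400,400),interpolation=2)
cv2.imwrite('pics/c4.png',np.hstack([a,b])[:,:,::-1])
E
```

```text
t 14.35 p [ 0.4656 -0.1517  0.1328] yang -116.08 z [ 0. -0. -1.] F [-0.2 -0.1 -0.2] T [ 0.01 -0.   -0.03] w 0.0855 g 0.0 q6 1.64
t 15.35 p [ 0.4056 -0.0012  0.2529] yang -115.94 z [ 0. -0. -1.] F [-0.2 -0.6 -0.3] T [-0.08  0.04 -0.02] w 0.0855 g 0.0 q6 1.94
```

View pics/c4.png

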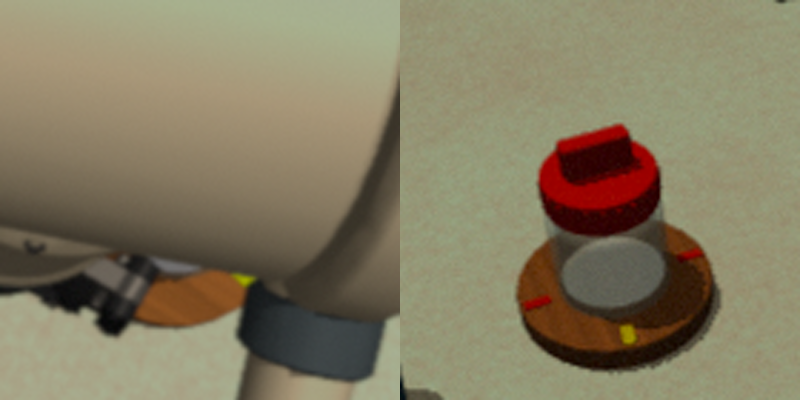

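Scene crop: the lid sits level on the jar. Bar top runs (557,145)–(628,127), the red marks are at (537,303) and (690,255). Quick angle check before handing in.

Run:
```python
from s import *
c=viewer.get_calibration('scene')
f=lambda u,v,z:pix2w(c,130+(u-400)/2.857,90+v/2.857,z)[:2]
for p,q,z in [((557,145),(628,127),.157),((537,303),(690,255),.022)]:
    a,b=f(*p,z),f(*q,z);d=b-a;print(np.linalg.norm(d),np.degrees(np.arctan2(d[1],d[0])))
```

```text
0.04999128737519136 152.5378314754171
0.12301033139070996 154.27535585965867
```

```bash
python3 -c "from cell import ctrl; print(ctrl.hand_in())"
```

```text
the job is handed in; nothing more can be done
None
```

The job is handed in: the red lid is on the open jar and tightened. Its bar is within about 2° of the red marks, the gripper is clear, nothing else was touched, and it took about 15.5 s of the 48 s.

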